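# Index and lock the bending plate

## Task

Turn the round aluminium bending plate until its red-painted notch faces the locking bolt, then slide the bolt fully home into that notch so the plate is locked. The bolt's guide was fitted by hand and sits slightly askew, so the bolt may stop short against the rim: do not ram it or press hard, but nudge the plate a little and try again. Leave the hammer, the jar and the yellow tin where they are.

Things in the scene. Friction and masses are not known exactly. Their poses are not given: they have to be found in the camera images.
- stand: dark wooden block of the jig, fixed on the bench, x -88 to +162 mm, y +-75 mm, 35 mm high. Origin at bench height on the plate's turning axis; x points from that axis to the bolt side, z up. The bolt rides in a blue guide on the block (78 to 102 mm from the axis, top 60 mm high), aimed at the axis but swivelled about it by an unknown angle of up to 0.1 rad either way from the block's x axis
- plate: round aluminium plate, 130 mm diameter, z = 37 to 55 mm, turning endlessly about the vertical axis at the stand's origin, stiffly (7 N at a pin), staying where left. Origin on the axis at bench height; its x axis points to the red notch. Three rim notches 120 degrees apart, 13 mm wide, 12 mm deep; the wanted one has a red stripe and red edges, two are plain. Two upright pins
- red_notch (a point): middle of the mouth of the red notch, on the rim (65 mm from the axis) at the height of the plate's top
- pin_a (a point): top centre of the steel pin 42 mm from the axis on the plate's +y side (90 degrees counter-clockwise from the red notch); 14 mm diameter, standing 40 mm above the plate, its top 95 mm above the bench
- pin_b (a point): top centre of the other steel pin, alike, on the plate's -y side
- mark (a point): point on the stand at the rim, 65 mm from the axis along the stand's x axis, at the height of the plate's top (a brass tick lies below it): where the red notch belongs, give or take up to 6.5 mm for the guide's swivel
- bolt (a joint): travel of the locking bolt towards the plate in m: 0 withdrawn, about 0.008 when its nose meets the rim, 0.018 fully home in a notch. A steel bar 10 mm wide, z = 40 to 52 mm, with a slightly rounded nose, sliding stiffly (about 3 N), no spring. It carries an upright black plate as its handle, see point handle_out
- handle_out (a point): point fixed on the stand, on its x axis 128 mm from the plate's axis, 96 mm high: nominal top centre of the bolt's black handle when the bolt is withdrawn; does not move with the bolt. The handle is an upright plate 36 mm wide across the bolt, 12 mm thick, z = 52 to 96 mm; it stands up to 13 mm to either side because of the swivel, and 110 mm from the axis when home
- hammer: hammer lying on the bench beside the jig, about 0.3 m long; not to be moved
- jar: glass jar with a green lid, 60 mm diameter, 85 mm high, origin at the centre of its underside; not to be moved
- tin: yellow tin, 75 x 55 x 40 mm, origin at the centre of its underside; not to be moved
- rim: the plate's notched outer ring (radius 52 to 65 mm), part of the plate and turning with it, same frame as the plate: what the bolt's nose meets

How it is judged:
By the outcome, as a careful person would: the job done as asked, in the order asked, and still so for the second after the job is handed in, with the robot touching nothing.
It also fails if it takes over 64 s, if anything falls off the work surface, if the arm or the gripper's body presses on something with over 40 N, if the wrist force passes 120 N, or if a joint passes its speed limit or range.

## Robot

A 6-joint arm with a two-finger parallel gripper is mounted at the origin on the work surface. World frame = base frame: x ahead of the robot, y to its left, z up, the work surface at z = 0. Lengths are in mm, angles in degrees, forces in N, time in s.
With the tool pointing down it reaches from about 350 to 850 mm from the base axis. Payload 8.1 kg.
Tool frame: the origin (TCP) lies midway between the tips of the shut fingers; the grasp point (between the pads) lies 19 mm behind it (r.grasp_offset is the distance from the TCP to the grasp point, in mm); z points along the fingers, x is the direction in which the jaws open and shut, and the axes are right-handed (so a half turn about z gives the same grasp; the last joint's range is limited). The gripper opens to 85 mm and grips with 20 to 120 N. Pads are 22 mm wide; open, the fingers measure 114 mm over their backs; the gripper's body (76 mm by 85 mm) begins 54 mm behind the grasp point. The pads swing forward as they close: fully open they stand 13 mm farther back than shut.
Start: joints at [68.274, 7.471, 85.268, -0, 87.261, -4.893], TCP at [173.733, 574.301, 231.292] pointing down, gripper open.
Joint ranges: [-169.43, 169.43], [-51.17, 129.36], [1.28, 143.12], [-76.62, 256.62], [0, 156.53], [-152.29, 152.29]. Speed limits (degrees/s): [136.94, 136.94, 159.86, 180, 180, 180].

## Interface

Orientations are given as [roll, pitch, yaw] about the fixed x, y, z axes, in that order (R = Rz(yaw) Ry(pitch) Rx(roll)).
In Python, from bench import r, optics, hand_in gives the robot as it stands.
- The arm moves only by the shell command python3 -m pendant 'ROWS' [FORCE]. ROWS is JSON, a list of rows, each a list of 5 numbers: the opening, from 0 (shut) to 1 (fully open), then the shift along the tool's x, y, z in mm, then the turn about the tool's z in degrees. A call has 1 to 10 rows; each row shifts and turns the commanded pose from where the row before left it, along the tool's axes as they then stand; what a row does not reach is not made up. A row lasts 1/10 s, in which the tool goes at most 50 mm and 8.59 degrees, less where a joint would pass 70% of its speed; a pose out of reach is approached as far as the arm can. A call with a gripper value outside its range is refused whole. The fingers move at their own pace and stop on an object; FORCE is the grip in N (left out, the last holds). Time passes only in rows, so rows that do not move let the fingers close. It gives the time, the measured TCP pose, the force and the opening at its end, in the units of the state.
- r.sense(): the state, without advancing time (a new reading comes with each control period).
- optics.snapshot(name): name is "scene" or "top"; returns (picture, depth): 420x560x3 uint8, blue, green, red; 420x560 float32, mm along the optical axis (not along the pixel's ray), 0 where there is no reading.
- optics.camera_params(name): a dict with "camera_matrix" (3x3 intrinsics, pixels), "eye" and "orientation" of the camera in the world. Camera axes: x right, y down, z forward; pixel columns grow to the right and rows downward; lengths in mm; the calibration is good to about 2 mm. A picture is of the moment at which its call begins. camera_params takes no time and is no camera call.
- hand_in(): hands the job in, once; it reports no verdict.
Trained networks look in the newest picture that a camera, given by its name, has taken for a name from the list of things; names that differ only in an ending like _2 or _b are one class to them, and where a whole thing is asked for, a point or a joint stands for the part that bears it (a point fixed in the world has none). Each returns a list of dicts, best first, with "score" (0 to 1); they miss things now and then, are a little off and sometimes report something else, mostly with a low value. They report only what shows in the picture. A call takes as long as a camera call.
- optics.search_frame(camera, query): "at" ([x, y, z] in mm, in world coordinates, good to about 4 mm: the middle of the surface that is visible of it).
The state is a dict: "time": time; "joint_pos": joint angles; "qd": joint speeds; "joint_efforts": joint torques, N m; "tool_pos": TCP position; "tcp_rot": TCP orientation; "ft_force": force on the tool from outside, world axes, zero at the start; "wrist_torque": the same for the moment, N m; "finger_gap": finger opening in mm.
Only numpy, scipy, OpenCV 4.12 (cv2) and the standard library are available. Lean on these libraries where they do the work, as an engineer would, in place of code of your own. Each camera call takes 0.05 s, during which the arm holds its last target. There are 200 camera calls.

## Working session

There is one attempt and no reset: what is moved stays moved. The work goes in short steps, Python scripts to look and compute and a shell command to move; the robot and the scene stay as the last step left them, time stands still between calls to the robot, and variables do not carry over. Pictures are saved under pics/ and viewed, about 8 in all and at most 12, crops included, and the job is handed in when it is done.

```bash
mkdir -p pics; ls; python3 - <<'E'
from bench import r, optics
import cv2,numpy as np
s=r.sense(); print(s['time'],s['tool_pos'],s['tcp_rot'],s['finger_gap'],s['ft_force'])
for n in("scene","top"):
    im,d=optics.snapshot(n); cv2.imwrite(f'pics/{n}0.png',im)
    p=optics.camera_params(n); print(n,p)
    for q in("plate","red_notch","pin_a","bolt","stand","hammer","jar","tin"):
        print(q,[(np.round(x['at']).tolist(),round(x['score'],2)) for x in optics.search_frame(n,q)][:3])
E
```

```text
pics
0.0 [173.52784436 573.74947534 230.20165094] [-1.79989837e+02  1.11553381e-01  7.31666208e+01] 85.60211931851367 [-0.01462265  0.27576095 -0.472492  ]
scene {'camera_matrix': array([[410.95655039,   0.        , 278.77575771],
       [  0.        , 410.95655039, 208.37199442],
       [  0.        ,   0.        ,   1.        ]]), 'eye': array([1031.97572909, -267.8303188 ,  728.46137369]), 'orientation': array([-1.40182070e+02, -1.17822240e-01,  6.07518149e+01])}
plate [([564.0, 302.0, 36.0], 0.59), ([533.0, 70.0, 55.0], 0.58)]
red_notch [([530.0, 67.0, 58.0], 0.78)]
pin_a [([557.0, 90.0, 33.0], 0.71), ([530.0, 73.0, 56.0], 0.66)]
bolt [([584.0, 177.0, 68.0], 0.84), ([474.0, 321.0, 60.0], 0.46)]
stand [([561.0, 88.0, 38.0], 0.74)]
hammer [([558.0, -310.0, 24.0], 0.83), ([559.0, 90.0, 33.0], 0.51)]
jar [([476.0, 324.0, 61.0], 0.84)]
tin [([559.0, 302.0, 35.0], 0.73)]
top {'camera_matrix': array([[510.83225182,   0.        , 282.97221216],
       [  0.        , 510.83225182, 201.85922502],
       [  0.        ,   0.        ,   1.        ]]), 'eye': array([ 441.17772215,  -12.32370892, 1309.21048655]), 'orientation': array([-175.40198438,   -0.29755395,  -90.94805128])}
plate [([523.0, 80.0, 49.0], 0.89)]
red_notch [([520.0, 79.0, 57.0], 0.78)]
pin_a [([523.0, 82.0, 55.0], 0.76)]
bolt [([579.0, 187.0, 90.0], 0.66)]
stand [([533.0, 105.0, 38.0], 0.85)]
hammer [([516.0, -310.0, 24.0], 0.86)]
jar [([462.0, 326.0, 86.0], 0.89)]
tin [([551.0, 310.0, 38.0], 0.85)]
```

```bash
python3 - <<'E'
import cv2
a=cv2.imread('pics/top0.png'); print(a.shape)
a=a[120:270,180:370]
cv2.imwrite('pics/top0c.png',cv2.resize(a,None,fx=4,fy=4,interpolation=cv2.INTER_CUBIC))
E
```

```text
(420, 560, 3)
```

View pics/scene0.png

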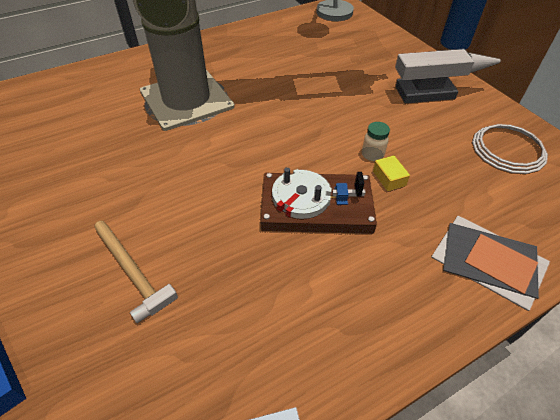

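View pics/top0c.png

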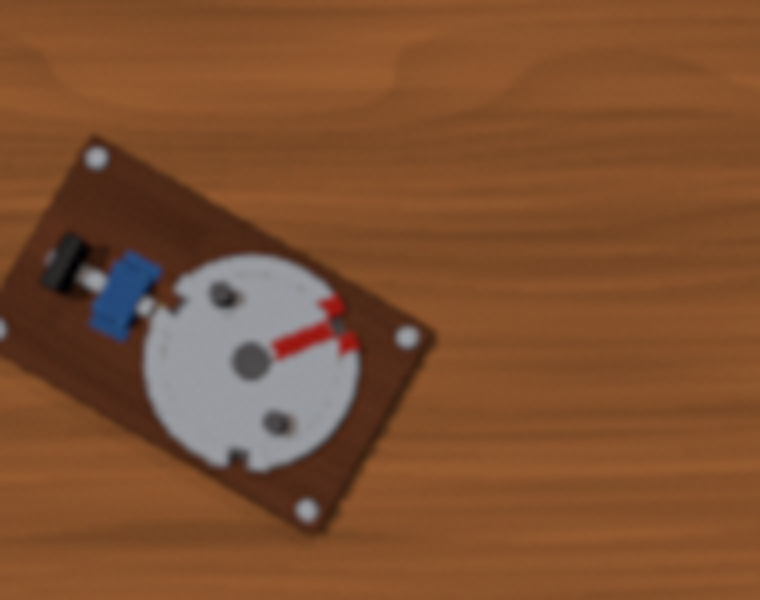

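The top crop shows the plate centre at about (243,210) in full-image pixels and the red notch at about (264.5,201). The handle is at about (197,186), and a plain notch is close to the bolt. The red notch needs roughly 130° counter-clockwise. Next I'll measure these properly.

```bash
cat > h.py <<'E'
import numpy as np,cv2
from scipy.spatial.transform import Rotation as R
from bench import r,optics
def ray(n,uv):
    p=optics.camera_params(n); K=p['camera_matrix']
    d=np.c_[np.atleast_2d(uv).astype(float),np.ones(len(np.atleast_2d(uv)))]@np.linalg.inv(K).T
    return p['eye'],d@R.from_euler('xyz',p['orientation'],degrees=True).as_matrix().T
def at_z(n,uv,z):
    e,d=ray(n,uv); return e+d*((z-e[2])/d[:,2])[:,None]
def blob(m,minn=3):
    n,l,s,c=cv2.connectedComponentsWithStats(m.astype(np.uint8)); 
    return [(s[i,4],c[i]) for i in range(1,n) if s[i,4]>=minn]
def analyse(im,n='top'):
    b,g,rr=[im[...,i].astype(int) for i in range(3)]
    o={}
    for k,m,z in(('red',(rr>110)&(g<60)&(b<60),55),('blue',(b>110)&(rr<90),60),('dark',(rr<40)&(g<40)&(b<40),96)):
        o[k]=[(a,np.round(c,1).tolist(),np.round(at_z(n,c,z)[0],1).tolist()) for a,c in blob(m)]
    return o
E
python3 - <<'E'
from h import *
im=cv2.imread('pics/top0.png')
for k,v in analyse(im).items(): print(k,[x for x in v if 180<x[1][0]<300 and 140<x[1][1]<260])
c=lambda *p:np.array(p)/4+[180,120]-0.375
g=(im.min(2)>105).astype(np.uint8)
n,l,s,ce=cv2.connectedComponentsWithStats(g)
i=l[210,236]; print(s[i])
cn=max(cv2.findContours((l==i).astype(np.uint8),0,1)[0],key=len)
h=cv2.convexHull(cn); print('ell',cv2.fitEllipse(h))
C=at_z('top',cv2.fitEllipse(h)[0],55)[0]; print('centre',C, 'eye',at_z('top',c(251,361),55))
sc=at_z('top',[c(96,158),c(407,337),c(307,510),c(0,328)],36); print(sc,sc.mean(0))
ax=(sc[0]+sc[3]-sc[1]-sc[2]); print('stand yaw',np.degrees(np.arctan2(ax[1],ax[0])))
def ang(p): v=p-C; return np.degrees(np.arctan2(v[1],v[0])),np.hypot(*v[:2])
print('handle',ang(at_z('top',c(69,263),96)[0]),'notch',ang(at_z('top',c(340,325),55)[0]),'pins',[ang(at_z('top',c(*p),95)[0]) for p in((222,294),(276,422))])
E
```

```text
red [(np.int32(19), [263.0, 196.3], [556.6, 28.5, 55.0]), (np.int32(52), [255.7, 204.4], [536.6, 46.8, 55.0]), (np.int32(17), [266.7, 204.8], [535.3, 19.7, 55.0])]
blue [(np.int32(157), [210.1, 192.9], [566.3, 158.0, 60.0])]
dark [(np.int32(69), [197.4, 186.1], [579.7, 183.3, 96.0])]
[ 215  184   55   54 1912]
ell ((241.38949584960938, 209.6569061279297), (52.567344665527344, 55.78631591796875), 121.77632141113281)
centre [524.33963831  82.05829371  55.        ] eye [[523.76301279  79.64156946  55.        ]]
[[654.4961125  177.15255347  36.        ]
 [538.46142451 -16.55359046  36.        ]
 [431.81270059  47.24614706  36.        ]
 [548.20196593 237.48856275  36.        ]] [543.24305088 111.33341821  36.        ]
stand yaw 58.81130821833471
handle (np.float64(60.895863686683825), np.float64(117.33597780595572)) notch (np.float64(-70.13428628561299), np.float64(61.05094988500624)) pins [(np.float64(17.263564174811354), np.float64(38.876544729764795)), (np.float64(-153.49700365320504), np.float64(44.40802563625966))]
```

```bash
R='[0.82,-18.5,23.9,0,0]'; python3 -m pendant '[[0.82,-37,47.8,0,0],[0.82,-37,47.8,0,0],[0.82,-37,47.8,0,0]]' | tail -5; python3 - <<'E'
from h import *
print(r.sense()['tool_pos'])
E
```

```text
time: 1.2
tool_pos: [261.1, 450.8, 231.1]
tcp_rot: [180.0, 0.0, 73.2]
ft_force: [0.8, 0.7, 1.5]
finger_gap: 70.1
[261.11515394 450.81458657 231.10999909]
```

```bash
python3 -m pendant '[[0.82,-27.9,35.9,0,0],[0.82,-27.9,35.9,0,0],[0.82,-27.9,35.9,0,0],[0.82,-27.9,35.9,0,0],[0.82,-27.9,35.9,0,0],[0.82,-27.9,35.9,0,0],[0.82,-27.9,35.9,0,0],[0.82,-27.9,35.9,0,0],[0.82,-27.9,35.9,0,0],[0.82,-27.9,35.9,0,0]]'; python3 -m pendant '[[0.82,0,0,0,8.5],[0.82,0,0,0,8.5],[0.82,0,0,0,8.5],[0.82,0,0,0,8.5],[0.82,0,0,0,8.5],[0.82,0,0,0,8.5],[0.82,0,0,0,8.5],[0.82,0,0,0,8.5],[0.82,0,0,0,8.5],[0.82,0,0,0,8.5]]';  python3 -m pendant '[[0.82,0,0,0,8.5],[0.82,0,0,0,8.5],[0.82,0,0,0,8.5],[0.82,0,0,0,8.5],[0.82,0,0,0,0],[0.82,0,0,0,0]]'
```

```text
time: 2.2
tool_pos: [524.4, 79.3, 231.6]
tcp_rot: [180.0, -0.0, 73.2]
ft_force: [0.6, 1.1, 0.3]
finger_gap: 69.9
time: 3.2
tool_pos: [523.5, 81.1, 231.4]
tcp_rot: [-180.0, -0.0, -12.2]
ft_force: [-0.0, -0.8, -0.3]
finger_gap: 70.0
time: 3.8
tool_pos: [523.5, 81.1, 231.3]
tcp_rot: [-180.0, -0.0, -45.6]
ft_force: [0.8, 0.1, -0.1]
finger_gap: 69.7
```

```bash
python3 -m pendant '[[0.82,1.3,0.6,30,0],[0.82,0,0,35,0],[0.82,0,0,35,0],[0.82,0,0,35,0],[0.82,0,0,22,0],[0.82,0,0,10,0],[0.82,0,0,0,0]]'; python3 - <<'E'
from h import *
im,d=optics.snapshot('scene'); cv2.imwrite('pics/s1.png',cv2.resize(im[140:260,230:400],None,fx=4,fy=4,interpolation=cv2.INTER_CUBIC))
E
```

```text
time: 4.5
tool_pos: [522.8, 79.6, 62.9]
tcp_rot: [179.9, 0.1, -45.7]
ft_force: [-0.3, -0.3, -0.2]
finger_gap: 69.9
```

View pics/s1.png

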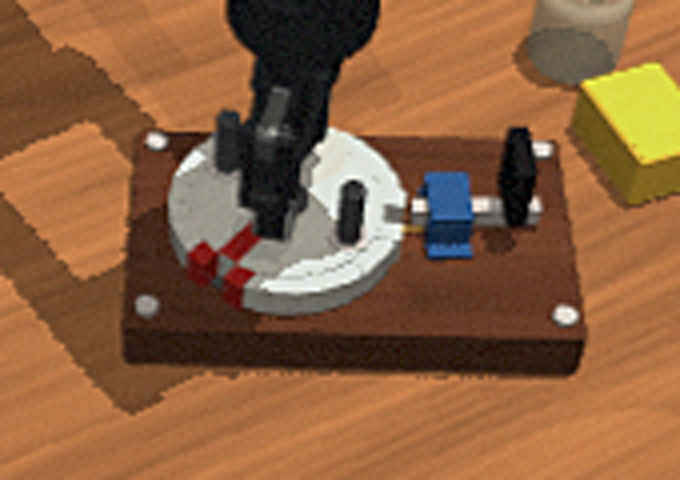

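```bash
python3 -m pendant '[[0.82,0,0,0,-6],[0.82,0,0,0,-6],[0.82,0,0,0,-6],[0.82,0,0,0,-6],[0.82,0,0,0,-6],[0.82,0,0,0,-6],[0.82,0,0,0,-6],[0.82,0,0,0,-6],[0.82,0,0,0,-6],[0.82,0,0,0,-6]]'; python3 - <<'E'
from h import *
s=r.sense();print(s['wrist_torque'])
im,d=optics.snapshot('scene'); cv2.imwrite('pics/s2.png',cv2.resize(im[140:260,230:400],None,fx=4,fy=4,interpolation=cv2.INTER_CUBIC))
for q in('red_notch',): print(optics.search_frame('scene',q))
E
```

```text
time: 5.55
tool_pos: [525.9, 80.2, 66.9]
tcp_rot: [-180.0, -0.2, 14.5]
ft_force: [0.1, 5.0, -1.1]
finger_gap: 70.0
[ 0.60155597  0.02440923 -0.33562889]
[{'at': [530.7, 59.7, 57.1], 'score': 0.94}, {'at': [471.8, 321.8, 58.4], 'score': 0.25}]
```

View pics/s2.png

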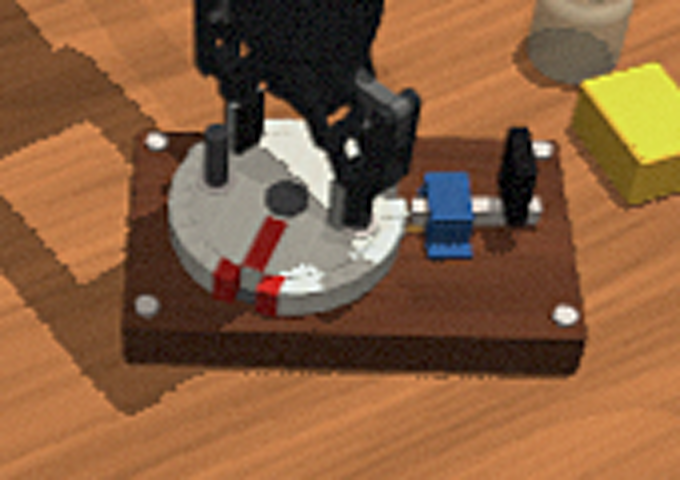

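```bash
python3 -m pendant '[[0.82,0,0,0,-7],[0.82,0,0,0,-7],[0.82,0,0,0,-7],[0.82,0,0,0,-7],[0.82,0,0,0,-7],[0.82,0,0,0,-7],[0.82,0,0,0,-7],[0.82,0,0,0,-7],[0.82,0,0,0,-7],[0.82,0,0,0,0]]'; cat >> h.py <<'E'
def redang(im,n,C=(524,79.7)):
    b,g,rr=[im[...,i].astype(int) for i in range(3)]
    m=(rr>90)&(g<0.45*rr)&(b<0.45*rr); v,u=np.nonzero(m)
    P=at_z(n,np.c_[u,v],55)[:,:2]-C; q=np.hypot(*P.T); a=np.degrees(np.arctan2(P[:,1],P[:,0]))
    s=(q<48)&(q>12); e=(q>=48)&(q<75)
    return 'stripe',s.sum(),np.median(a[s]).round(1),'edges',e.sum(),a[e].mean().round(1)
E
python3 - <<'E'
from h import *
s=r.sense();print(s['wrist_torque'])
print('orig',redang(cv2.imread('pics/top0.png'),'top'),redang(cv2.imread('pics/scene0.png'),'scene'))
im,d=optics.snapshot('scene'); print(redang(im,'scene')); print(redang(optics.snapshot('top')[0],'top'))
E
```

```text
time: 6.65
tool_pos: [523.6, 80.7, 65.2]
tcp_rot: [-180.0, -0.1, 77.3]
ft_force: [-3.3, 3.8, 0.2]
finger_gap: 69.7
[ 0.63736646  0.4945148  -0.13009422]
orig ('stripe', np.int64(48), np.float64(-68.6), 'edges', np.int64(51), np.float64(-68.3)) ('stripe', np.int64(53), np.float64(-76.0), 'edges', np.int64(63), np.float64(-72.1))
('stripe', np.int64(67), np.float64(13.7), 'edges', np.int64(53), np.float64(13.4))
('stripe', np.int64(0), np.float64(nan), 'edges', np.int64(0), np.float64(nan))
  return _methods._mean(a, axis=axis, dtype=dtype,
  ret = ret.dtype.type(ret / rcount)
h.py:24: RuntimeWarning: Mean of empty slice.
  return 'stripe',s.sum(),np.median(a[s]).round(1),'edges',e.sum(),a[e].mean().round(1)
```

```bash
python3 -m pendant '[[0.82,0,0,0,-7],[0.82,0,0,0,-7],[0.82,0,0,0,-7],[0.82,0,0,0,-7],[0.82,0,0,0,-7],[0.82,0,0,0,-7],[0.82,0,0,0,0]]'; python3 - <<'E'
from h import *
im,d=optics.snapshot('scene'); print(redang(im,'scene'))
cv2.imwrite('pics/s3.png',cv2.resize(im[140:260,230:400],None,fx=4,fy=4,interpolation=cv2.INTER_CUBIC))
E
```

```text
time: 7.45
tool_pos: [522.6, 79.7, 64.5]
tcp_rot: [-179.8, -0.1, 119.3]
ft_force: [-5.6, -0.1, -1.5]
finger_gap: 70.0
('stripe', np.int64(64), np.float64(60.9), 'edges', np.int64(55), np.float64(52.5))
```

View pics/s3.png

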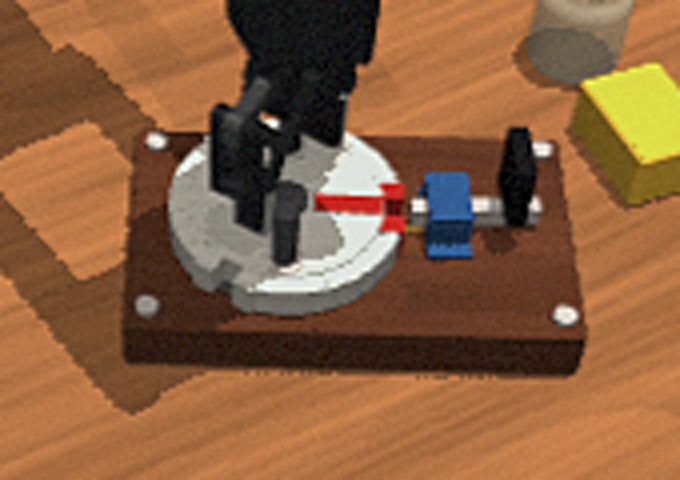

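Red notch at (395,205) in the crop appears within a few degrees of the bolt line. I'll back off, go to behind the handle and look from the top.

```bash
python3 -m pendant '[[0.82,0,0,0,5],[0.82,0,0,-30,0],[0.82,0,0,-45,0],[0.82,0,0,-45,0],[0,0,0,-30,0],[0,0,0,0,-7.5],[0,0,0,0,-7.5],[0,0,0,0,-7.5],[0,0,0,0,-7.5],[0,0,0,0,-7.5]]' ; python3 -m pendant '[[0,0,40,0,0],[0,0,40,0,0],[0,0,40,0,0],[0,0,40,0,0],[0,0,5,0,0],[0,0,0,0,0],[0,0,0,0,0],[0,0,0,0,0]]'; python3 - <<'E'
from h import *
for n in('scene','top'):
    im,d=optics.snapshot(n); cv2.imwrite(f'pics/{n}4.png',im); print(redang(im,n))
    print({k:[x for x in v if k!='dark'] for k,v in analyse(im,n).items()})
a=cv2.imread('pics/top4.png')[150:250,180:300]
cv2.imwrite('pics/t4c.png',cv2.resize(a,None,fx=6,fy=6,interpolation=cv2.INTER_CUBIC))
E
```

```text
time: 8.5
tool_pos: [524.6, 79.6, 216.0]
tcp_rot: [179.9, 0.1, 151.8]
ft_force: [0.5, -0.0, -0.2]
finger_gap: 0.1
time: 9.3
tool_pos: [602.3, 223.8, 215.0]
tcp_rot: [180.0, 0.0, 151.6]
ft_force: [-0.4, -0.2, -0.8]
finger_gap: 0.1
('stripe', np.int64(63), np.float64(62.8), 'edges', np.int64(53), np.float64(57.7))
{'red': [(np.int32(81), [320.3, 189.5], [540.0, 115.0, 55.0]), (np.int32(22), [327.7, 195.6], [563.2, 119.2, 55.0])], 'blue': [(np.int32(210), [3.5, 382.4], [645.7, -543.2, 60.0])], 'dark': []}
('stripe', np.int64(49), np.float64(57.6), 'edges', np.int64(46), np.float64(58.8))
{'red': [(np.int32(53), [229.9, 201.9], [543.8, 110.1, 55.0]), (np.int32(19), [219.1, 200.8], [547.1, 136.8, 55.0])], 'blue': [(np.int32(477), [554.4, 162.3], [629.0, -693.9, 60.0]), (np.int32(1135), [533.2, 176.6], [594.2, -639.3, 60.0]), (np.int32(3), [504.0, 149.0], [664.2, -570.6, 60.0]), (np.int32(3), [509.0, 148.0], [666.5, -583.2, 60.0]), (np.int32(3), [499.0, 150.0], [661.8, -558.1, 60.0]), (np.int32(1134), [506.4, 182.3], [580.9, -572.2, 60.0])], 'dark': []}
```

View pics/t4c.png

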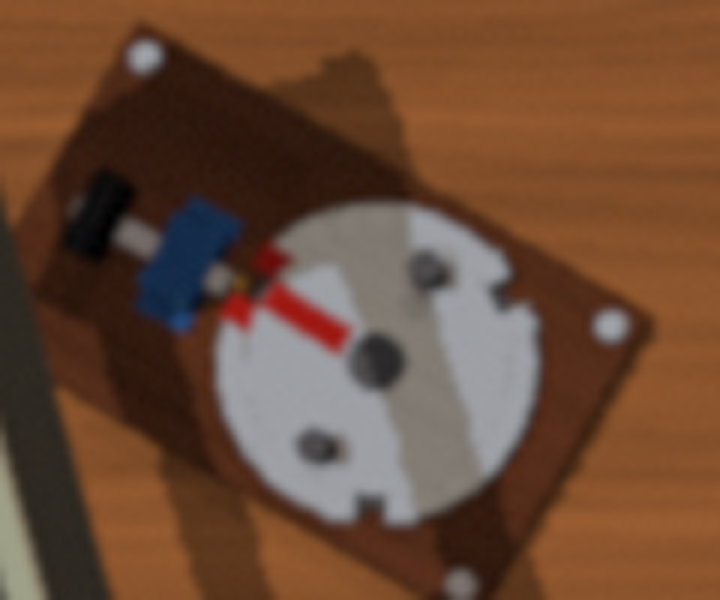

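```bash
python3 - <<'E'
from h import *
f=lambda x,y:(np.array([x,y])+.5)/6-.5+[180,150]
C=at_z('top',f(377.5,361.5),55)[0]; print(C)
A=lambda p,z,C=C:(lambda v:(np.degrees(np.arctan2(v[1],v[0])).round(1),np.hypot(*v[:2]).round(1)))(at_z('top',f(*p),z)[0]-C)
print('bolt',A((217,280),52),A((138,237),52),'edges',A((271,257),55),A((239,311),55),'stripe',A((308,317),55))
print('pins',A((427,270),95),A((317,446),95))
print('handle top',A((100,212),96),'screws')
# bolt steel pixels: grey in initial and present image, lying between guide & handle
for nm in('top0','top4'):
    im=cv2.imread(f'pics/{nm}.png').astype(int)
    m=(im.min(2)>85)&(im.max(2)-im.min(2)<45); v,u=np.nonzero(m)
    P=at_z('top',np.c_[u,v],52)[:,:2]-C[:2]; q=np.hypot(*P.T); a=np.degrees(np.arctan2(P[:,1],P[:,0]))
    for lo,hi in((67,80),(98,125),(67,125)):
        s=(q>lo)&(q<hi)&(abs(a-61)<8); print(nm,lo,hi,s.sum(),a[s].mean().round(1),a[s].min().round(1),a[s].max().round(1))
# same with scene
    im=cv2.imread(f'pics/scene{nm[-1]}.png').astype(int)
E
```

```text
[523.86069181  79.3333018   55.        ]
bolt (np.float64(62.1), np.float64(74.6)) (np.float64(61.6), np.float64(111.8)) edges (np.float64(44.7), np.float64(61.5)) (np.float64(69.0), np.float64(60.6)) stripe (np.float64(56.5), np.float64(34.0))
pins (np.float64(-34.4), np.float64(40.6)) (np.float64(149.2), np.float64(41.7))
handle top (np.float64(61.2), np.float64(121.8)) screws
top0 67 80 22 62.2 57.2 67.9
top0 98 125 28 61.8 58.9 64.7
top0 67 125 50 61.9 57.2 67.9
top4 67 80 7 61.7 59.8 64.0
top4 98 125 18 61.9 60.0 63.5
top4 67 125 25 61.8 59.8 64.0
```

```bash
python3 -m pendant '[[0.82,0,-41,0,0],[0.82,0,-41,0,0],[0.82,0,-41,0,0],[0.82,0,-41,0,0],[0.82,0,0,0,7.5],[0.82,0,0,0,7.5],[0.82,0,0,0,7.5],[0.82,0,0,0,7.5],[0.82,0,0,0,7.5],[0.82,0,0,0,0]]' ; python3 -m pendant '[[0.82,0,0,40,0],[0.82,0,0,40,0],[0.82,0,0,40,0],[0.82,0,0,22,0],[0.82,0,0,8,0],[0.82,0,0,0,0]]'
```

```text
time: 10.4
tool_pos: [524.3, 80.0, 214.6]
tcp_rot: [180.0, 0.0, 114.0]
ft_force: [-0.4, 0.9, -0.2]
finger_gap: 70.1
time: 11.0
tool_pos: [523.6, 80.3, 63.5]
tcp_rot: [-179.9, -0.0, 114.3]
ft_force: [0.5, -0.1, 0.4]
finger_gap: 70.1
```

```bash
python3 -m pendant '[[0.82,0,0,0,-4],[0.82,0,0,0,-3],[0.82,0,0,0,-2.5],[0.82,0,0,0,0],[0.82,0,0,0,0]]';python3 -m pendant '[[0.82,0,0,0,5],[0.82,0,0,-30,0],[0.82,0,0,-45,0],[0.82,0,0,-45,0],[0,0,0,-30,0],[0,0,0,0,-6.5],[0,0,0,0,-6.5],[0,0,0,0,-6.5],[0,0,0,0,-6.5],[0,0,0,0,-6.5]]' ; python3 -m pendant '[[0,0,40,0,0],[0,0,40,0,0],[0,0,40,0,0],[0,0,40,0,0],[0,0,5,0,0],[0,0,0,0,0],[0,0,0,0,0]]'; python3 - <<'E'
from h import *
for n in('scene','top'):
    im,d=optics.snapshot(n); cv2.imwrite(f'pics/{n}5.png',im); print(redang(im,n))
a=cv2.imread('pics/top5.png')[150:250,180:300]
cv2.imwrite('pics/t5c.png',cv2.resize(a,None,fx=6,fy=6,interpolation=cv2.INTER_CUBIC))
E
```

```text
time: 11.5
tool_pos: [523.8, 79.9, 65.2]
tcp_rot: [-179.9, -0.0, 123.7]
ft_force: [-5.2, -3.1, -3.2]
finger_gap: 69.6
time: 12.5
tool_pos: [525.5, 80.6, 217.2]
tcp_rot: [179.9, 0.2, 151.5]
ft_force: [-0.5, 0.0, -1.1]
finger_gap: 0.1
time: 13.2
tool_pos: [604.3, 224.5, 215.8]
tcp_rot: [180.0, 0.1, 151.2]
ft_force: [0.4, 0.5, -0.3]
finger_gap: 0.4
('stripe', np.int64(61), np.float64(67.0), 'edges', np.int64(53), np.float64(63.8))
('stripe', np.int64(51), np.float64(64.0), 'edges', np.int64(47), np.float64(65.6))
```

View pics/t5c.png

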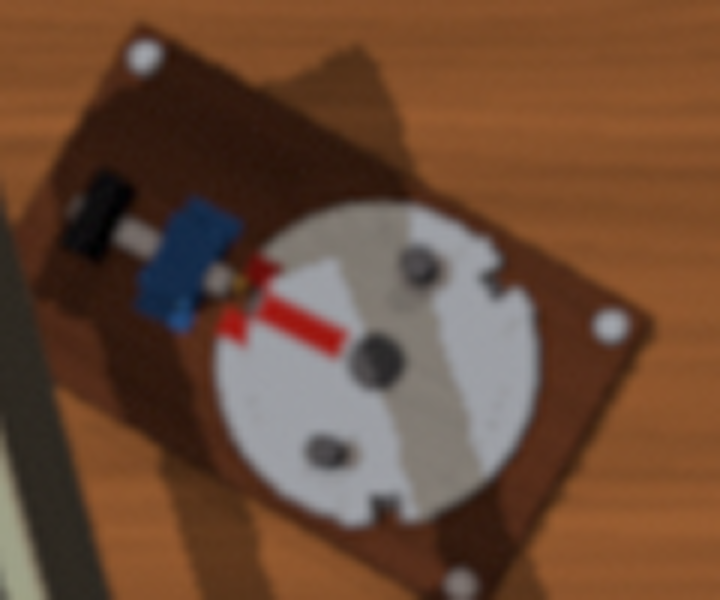

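The red notch has now turned to about 64°, against a bolt at about 61.8°, so it may sit 1–2° past. I'll try the bolt gently.

```bash
python3 -m pendant '[[0,2.3,0,40,-0.6],[0,0,0,40,0],[0,0,0,38,0],[0,0,0,20,0],[0,0,-6,0,0],[0,0,-6,0,0],[0,0,-3,0,0],[0,0,0,0,0]]'; python3 -m pendant '[[0,0,-2,0,0],[0,0,-2,0,0],[0,0,-2,0,0],[0,0,0,0,0]]'; python3 -m pendant '[[0,0,-2,0,0],[0,0,-2,0,0],[0,0,0,0,0]]'
```

```text
time: 14.1
tool_pos: [596.3, 212.6, 78.9]
tcp_rot: [179.9, 0.2, 151.7]
ft_force: [0.2, 0.8, -0.1]
finger_gap: 0.0
time: 14.5
tool_pos: [591.9, 207.6, 76.3]
tcp_rot: [-180.0, -0.0, 151.8]
ft_force: [0.3, 0.7, 0.0]
finger_gap: 0.1
time: 14.8
tool_pos: [590.0, 204.0, 76.2]
tcp_rot: [-180.0, -0.0, 151.8]
ft_force: [0.2, 0.6, -0.8]
finger_gap: 0.2
```

```bash
for i in 1 2 3 4; do python3 -m pendant '[[0,0,-1,0,0],[0,0,-1,0,0],[0,0,0,0,0]]' | grep -E 'tool_pos|ft_f'; done
```

```text
tool_pos: [589.3, 202.6, 76.3]
ft_force: [0.6, 1.9, -1.6]
tool_pos: [588.2, 200.6, 76.3]
ft_force: [0.3, 1.7, -1.1]
tool_pos: [587.2, 198.8, 76.3]
ft_force: [0.7, 1.4, -1.0]
tool_pos: [586.3, 197.1, 76.3]
ft_force: [1.3, 3.0, -1.9]
```

```bash
for i in 1 2 3 4; do python3 -m pendant '[[0,0,-1,0,0],[0,0,0,0,0]]' | grep -E 'tool_pos|ft_f'; done
```

```text
tool_pos: [585.8, 196.2, 76.3]
ft_force: [-0.1, 3.1, -0.6]
tool_pos: [585.4, 195.3, 76.3]
ft_force: [0.9, 2.1, -0.9]
tool_pos: [584.9, 194.5, 76.3]
ft_force: [-0.1, 2.0, -0.3]
tool_pos: [584.4, 193.6, 76.3]
ft_force: [0.4, 2.9, -0.8]
```

```bash
for i in 1 2 3; do python3 -m pendant '[[0,0,-1,0,0],[0,0,0,0,0]]' | grep -E 'tool_pos|ft_f'; done; python3 - <<'E'
from h import *
im,d=optics.snapshot('scene'); cv2.imwrite('pics/s6.png',cv2.resize(im[140:260,230:400],None,fx=4,fy=4,interpolation=cv2.INTER_CUBIC))
E
```

```text
tool_pos: [583.9, 192.7, 76.3]
ft_force: [0.0, 1.9, -1.1]
tool_pos: [583.5, 191.8, 76.3]
ft_force: [0.5, 3.3, -1.8]
tool_pos: [583.0, 190.9, 76.3]
ft_force: [-0.3, 2.6, -1.4]
```

View pics/s6.png

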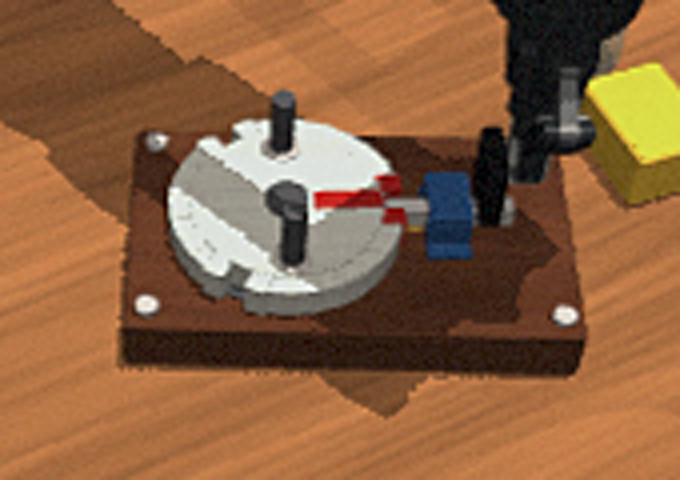

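```bash
for i in 1 2 3 4; do python3 -m pendant '[[0,0,-1,0,0],[0,0,0,0,0]]' | grep -E 'tool_pos|ft_f'; done
```

```text
tool_pos: [582.7, 190.2, 76.3]
ft_force: [0.4, 4.2, -1.5]
tool_pos: [582.6, 190.1, 76.4]
ft_force: [1.4, 7.3, -4.0]
tool_pos: [582.6, 190.1, 76.5]
ft_force: [5.0, 10.8, -6.2]
tool_pos: [582.5, 190.0, 76.6]
ft_force: [8.8, 14.5, -8.4]
```

```bash
python3 -m pendant '[[0,0,4,0,0],[0,0,12,0,0],[0,0,20,0,0],[0,0,0,-40,0],[0,0,0,-40,0],[0,0,40,-40,0],[0,0,40,0,0],[0,0,0,0,0],[0,0,0,0,0]]'; python3 - <<'E'
from h import *
for n in('top','scene'):
    im,d=optics.snapshot(n); cv2.imwrite(f'pics/{n}7.png',im); print(redang(im,n))
    for nm,i in((n+'0',cv2.imread(f'pics/{n}0.png')),(n+'7',im)):
        dk=(i.max(2)<42).astype(np.uint8); v,u=np.nonzero(dk)
        P=at_z(n,np.c_[u,v],96)[:,:2]-[523.9,79.5]; U=np.array([.4726,.8813])
        a=P@U; b=P@[-.8813,.4726]; s=(a>85)&(a<150)&(abs(b)<25); print(nm,s.sum(),a[s].mean().round(1),np.percentile(a[s],[2,50,98]).round(1),b[s].mean().round(1))
a=[cv2.resize(cv2.imread(f'pics/top{k}.png')[155:225,185:255],None,fx=5.7,fy=5.7,interpolation=cv2.INTER_CUBIC) for k in(5,7)]
cv2.imwrite('pics/t7c.png',np.hstack(a))
E
```

```text
time: 19.15
tool_pos: [633.9, 286.1, 190.7]
tcp_rot: [-179.9, -0.0, 151.8]
ft_force: [-0.3, -0.2, -0.4]
finger_gap: -0.1
('stripe', np.int64(47), np.float64(63.6), 'edges', np.int64(45), np.float64(66.2))
top0 84 118.5 [109.6 118.3 127.9] 0.1
top7 78 103.9 [ 96.8 103.3 114.8] -2.9
('stripe', np.int64(63), np.float64(66.7), 'edges', np.int64(47), np.float64(60.8))
scene0 102 117.6 [107.3 117.9 125.5] -7.1
scene7 101 103.0 [ 92.5 103.1 110.6] -6.9
```

View pics/t7c.png

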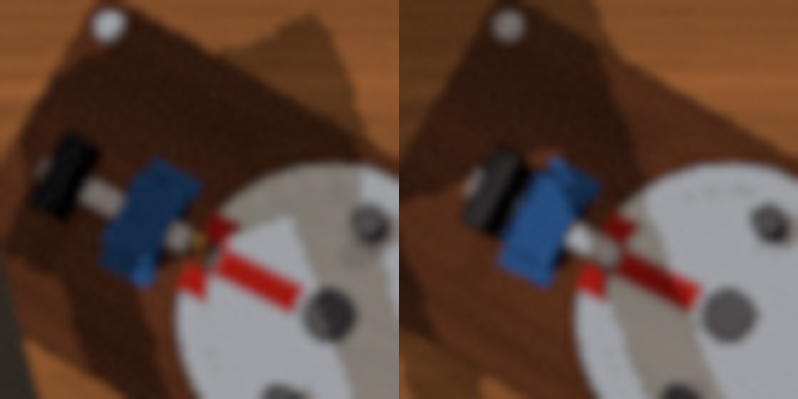

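The bolt's nose is now inside the red notch (right panel, about (600,245)). Travel looks like about 14.6 mm, so I'll check from depth whether it is fully home.

```bash
python3 - <<'E'
from h import *
U=np.array([.4726,.8813]);V=np.array([-.8813,.4726])
for n in('top','scene'):
    im,d=optics.snapshot(n); p=optics.camera_params(n)
    v,u=np.nonzero(d>0); e,dr=ray(n,np.c_[u,v]); P=e+dr*d[v,u][:,None]
    q=P[:,:2]-[523.9,79.5]; a=q@U; b=q@V; z=P[:,2]
    for nm,s in(('plate z',(np.hypot(*q.T)<50)&(z>45)&(z<65)),('guide top',(a>74)&(a<107)&(abs(b)<22)&(z>55)&(z<66)),('handle top',(a>90)&(a<150)&(abs(b)<28)&(z>90)&(z<102)),('handle all',(a>85)&(a<150)&(abs(b)<28)&(z>66)&(z<102)),
      ('pins',(np.hypot(*q.T)<55)&(z>85)&(z<105))):
        print(n,nm,s.sum(),'a',a[s].mean().round(1),np.percentile(a[s],[3,97]).round(1),'b',b[s].mean().round(1),np.percentile(b[s],[3,97]).round(1),'z',np.median(z[s]).round(1))
    # axis from pins: rim circle
    s=(z>51)&(z<60)&(np.hypot(*q.T)<72); print('plate extents a,b',np.percentile(a[s],[.5,99.5]).round(1),np.percentile(b[s],[.5,99.5]).round(1))
E
```

```text
top plate z 1227 a -0.1 [-43.3  43.1] b 0.1 [-41.1  41.4] z 57.2
top guide top 152 a 91.8 [ 79.5 105.4] b -0.5 [-16.7  15.4] z 61.2
top handle top 78 a 110.6 [105.1 116.9] b -0.6 [-17.1  15.8] z 96.3
top handle all 108 a 108.7 [100.1 116.7] b -0.5 [-16.8  16.5] z 95.7
top pins 57 a 0.7 [-5.4  7.3] b 1.4 [-46.2  47.4] z 96.2
plate extents a,b [-61.2  65.3] [-62.7  63.2]
scene plate z 1107 a 0.3 [-43.6  43.4] b -0.4 [-45.5  41.9] z 55.1
scene guide top 159 a 88.0 [ 74.9 103.6] b -0.9 [-17.1  17.9] z 58.9
scene handle top 74 a 105.0 [ 99.7 110.7] b -1.9 [-16.8  16.1] z 94.3
scene handle all 146 a 104.0 [ 99.5 110.8] b -5.1 [-17.6  16. ] z 90.5
scene pins 80 a -4.3 [-10.2   2.2] b -4.0 [-47.2  46.8] z 92.7
plate extents a,b [-66.4  59.8] [-62.7  62.7]
```

```bash
python3 - <<'E'
from bench import r,optics,hand_in
for q in('jar','tin','hammer'): print(q,optics.search_frame('top',q)[:1])
print(hand_in())
E
```

```text
jar []
tin []
hammer [{'at': [515.9, -309.0, 26.0], 'score': 0.84}]
the job is handed in; nothing more can be done
None
```

The plate is turned so its red notch faces the bolt, and the bolt is in that notch and appears fully home. I handed the job in at about 19 s, with the gripper clear of everything.

- **Turning the plate:** I opened the fingers between the two pins and turned the plate about 130° counter-clockwise. I checked from above, then nudged it about 5° more to suit the guide's swivel (bolt line about 62°, stand about 59°).
- **Sliding the bolt:** I pushed the handle with shut fingers in 1–2 mm steps. It moved at about 3 N, entered on the first try without catching on the rim, and came to a firm stop. The force rose to about 17–19 N at the stop before I backed off.

**Last checks**
- **Handle position:** Measured against the pins, the handle is 109.9 mm from the axis in the top camera and 109.3 mm in the scene camera. Fully home is 110 mm. The pictures also show the nose inside the red notch.
- **Bolt travel:** The pictures showed about 14.6 mm of travel, where 18 mm was expected. The bolt may have started 3–4 mm in. I relied on the handle position and the firm stop.
- **Notch angle:** The red marks read 61–67° depending on camera and feature, so they are only a rough check.
- **Other objects:** The hammer was found where it started. In the last top view the detector did not find the jar or the tin, perhaps because the arm was in the way, so I could not confirm them. I never went near them at low height, and the contact forces showed only the pins and the handle.

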